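Pin down the hold-down bar of the veneer press

ROBOT

A 6-joint arm with a two-finger parallel gripper is mounted at the origin on the work surface. World frame = base frame: x ahead of the robot, y to its left, z up, the work surface at z = 0. Lengths are in mm, angles in rad, forces in N, time in s.
With the tool pointing down it reaches from about 325 to 850 mm from the base axis. Payload 4.4 kg.
Tool frame: the origin (TCP) lies on the centre line of the jaws, within the pads' length; the fingertips stand 19 mm ahead of it and the grasp point (between the pads) is the TCP; z points along the fingers, y is the direction in which the jaws open and shut (so a half turn about z gives the same grasp; the last joint's range is limited). The gripper opens to 94 mm and grips with 3 to 60 N. Pads are 16 mm wide; open, the fingers measure 119 mm over their backs; the gripper's body (75 mm by 177 mm) begins 78 mm behind the grasp point.
Start: joints at [-1.383, 0.207, 1.542, -0, 1.393, -0.15], TCP at [191.092, -542.32, 224.447] pointing down, gripper open.
Joint ranges: [-2.73, 2.73], [-0.86, 2.22], [0.23, 2.46], [-1.11, 4.25], [0.08, 2.63], [-2.82, 2.82]. Speed limits (rad/s): [2.79, 2.79, 3.14, 3.14, 3.14, 3.14].

INTERFACE

Orientations are given as [roll, pitch, yaw] about the fixed x, y, z axes, in that order (R = Rz(yaw) Ry(pitch) Rx(roll)).
In Python, from rig import sensors, eyes, arm gives the robot as it stands. The module is installed in compiled form; this text tells all that it offers.
- The arm moves only by the tool step_arm, never from a script. Its arguments are lists of equal length, an entry for each row: "angular": the turn, a rotation vector about the world's x, y, z in degrees, a list of three; "slide": the shift along the world's x, y, z in m, a list of three; "gripper": the finger opening in m, from 0 to 0.094. In form: {"angular": [[rx, ry, rz], ...], "slide": [[tx, ty, tz], ...], "gripper": [gripper, ...]}. A call has 1 to 12 rows; each row shifts and turns the pose as measured when the row begins; what a row does not reach is not made up. A row lasts 1/12 s, in which the tool goes at most 41.7 mm and 7.16 degrees, less where a joint would pass 70% of its speed; a pose out of reach is approached as far as the arm can. A call is refused whole if a number of a shift passes 0.0417 or a number of a turn 7.16, either way. A call with a gripper value outside its range is refused whole. The fingers move at their own pace and stop on an object; "grip_force" is the grip in N (left out, the last holds). Time passes only in rows, so rows that do not move let the fingers close. It gives the time, the measured TCP pose, the force and the opening at its end, in the units of the state.
- sensors.state(): the state, without advancing time (a new reading comes with each control period).
- eyes.read_camera(name): name is "scene" or "top" or "wrist"; returns a dict with "color" (384x512x3 uint8, red, green, blue), "fx", "fy", "cx", "cy" (pixels), "R" (3x3) and "t" (3): a world point X has camera coordinates R X + t. Camera axes: x right, y down, z forward; pixel columns grow to the right and rows downward; lengths in mm; the calibration is good to about 2 mm. A picture is of the moment at which its call begins. There is no depth.
- arm.hand_in(): hands the job in, once; it reports no verdict.
The state is a dict: "clock": time; "qpos": joint angles; "qvel": joint speeds; "tau": joint torques, N m; "ee_pos": TCP position; "eef_rot": TCP orientation; "contact_force": force on the tool from outside, world axes, zero at the start; "torque": the same for the moment, N m; "finger_gap": opening from 0.0 (shut) to 1.0 (fully open).
Only numpy, scipy, OpenCV 4.12 (cv2) and the standard library are available. Lean on these libraries where they do the work, as an engineer would, in place of code of your own. Each camera call takes 0.05 s, during which the arm holds its last target. There are 200 camera calls.

TASK

Lock the veneer press: swing its hold-down bar over the stack until the eye at its end is fully home between the two ears of the steel yoke. Then take from the wooden rack the pin that fits (long thick shank, wide round collar; not the stub with the square flange, not the slim one), put it down through upper ear, eye and lower ear until its collar rests on the upper ear, and let go.

Things in the scene. Friction and masses are not known exactly. Their poses are not given: they have to be found in the camera images.
- yoke_hole (a point): Centre of the 34 mm hole at the top of the yoke's upper ear, 78 mm up. Two level steel ears, 76 x 76 x 8 mm, stacked, 22 mm gap (48 to 70 mm up), open below down to the press board at 18 mm. z up, +y across the veneer stack (46 mm high) to the bar's upright hinge axis 240 mm away, -x towards the robot within 15 deg. The gap is closed by a plate on -y, a stop post on +x; yoke and hinge post end 78 mm up.
- bar (a joint): Bar angle about the upright hinge, rad: 0 = home against its stop, its 34 mm eye exactly under the yoke hole; grows (max 1.2) as the bar swings level towards the robot (clockwise from above). Flat steel, 36 mm wide, 53 to 65 mm up; the eye is in a 62 mm square end 240 mm from the hinge. Stays where left; 1 to 2 N at the knob moves it.
- bar_knob (a point): Middle (90 mm up) of the upright dark wooden knob on the bar: cylinder 26 mm across, 65 to 115 mm up. It travels level on a circle of 145 mm radius about the hinge; with the bar home it lies 95 mm from the yoke hole, straight towards the hinge. Push it or take it from above.
- pin: The right pin, steel, 0.2 to 0.4 kg, upright in a hole of the rack. Origin on its axis under the collar (80 mm up in the rack), z up. Collar 52 mm wide, 6 thick; above it a round grip stem 20 mm wide, 6 to 52 mm over the origin; below, shank 18 mm wide, 55 long, last 20 tapered. Rack on the robot's right: three pins 85 mm apart in a row along world x within 15 deg, in any order.
Mind the look-alikes: they are no part of the job. Leave any blue or turquoise look-alike of the pin alone.

How it is judged (in metres and radians):
On the way:
1. the bar is swung home between the ears (value of joint bar below 0.08 rad), for 0.2 s.
At the end, for the whole second after the job is handed in: The bar is home (within 0.08 rad of its stop) and the right pin stands upright (within 10 degrees) and at rest through the upper ear, the eye and the lower ear, its axis within 12 mm of the hole's centre, its collar down on the upper ear (within 5 mm) (value of joint bar below 0.08 rad and horizontal distance between pin and yoke_hole below 0.012 m and z of pin in the frame of yoke_hole between -0.005 and 0.005 m and angle between pin's own z axis and vertical below 0.17 rad and linear speed of pin below 0.02 m/s); the robot touches nothing.
It also fails if it takes over 48 s, if anything falls off the work surface, if the arm or the gripper's body presses on something with over 40 N, if the wrist force passes 120 N, or if a joint passes its speed limit or range.

## Working session

There is one attempt and no reset: what is moved stays moved. The work goes in short steps, Python scripts to look and compute and a tool call to move; the robot and the scene stay as the last step left them, time stands still between calls to the robot, and variables do not carry over. Pictures are saved under pics/ and viewed, about 8 in all and at most 12, crops included, and the job is handed in when it is done.

Besides the shell and the picture viewer there is one more tool, called by a JSON object that holds its "api" and its "payload", one argument or row to a line. step_arm: Moves the arm, as the interface text tells. Its arguments: {"type":"object","properties":{"angular":{"type":"array","items":{"type":"array","items":{"type":"number"}}},"slide":{"type":"array","items":{"type":"array","items":{"type":"number"}}},"gripper":{"type":"array","items":{"type":"number"}},"grip_force":{"type":"number"}},"required":["angular","slide","gripper"]}

```bash
mkdir -p pics
cat > h.py <<'E'
import numpy as np, cv2
from rig import sensors, eyes, arm
def shot(n,f=None):
    c=eyes.read_camera(n)
    if f: cv2.imwrite('pics/'+f,cv2.cvtColor(c['color'],cv2.COLOR_RGB2BGR)); np.savez('pics/'+f+'.npz',**c)
    return c
def load(f): return dict(np.load('pics/'+f+'.npz'))
def ray(c,u,v,z):
    R=np.array(c['R']);t=np.array(c['t']);o=-R.T@t
    d=R.T@np.array([(u-c['cx'])/c['fx'],(v-c['cy'])/c['fy'],1]); return o+d*(z-o[2])/d[2]
def proj(c,X):
    p=np.array(c['R'])@np.array(X,float)+np.array(c['t']); return np.array([c['fx']*p[0]/p[2]+c['cx'],c['fy']*p[1]/p[2]+c['cy']])
E
python3 - <<'E'
from h import *
a=shot('top','top1.png');b=shot('scene','scene1.png')
for c in(a,b):print(c['fx'],c['cx'],c['cy'],(-c['R'].T@c['t']).round(), c['R'][2].round(2))
print(sensors.state())
E
```

```text
348.6226840571739 258.08023310418275 189.81376860527388 [ 346. -110.  897.] [ 0.2   0.01 -0.98]
384.49927483035606 256.4660180987058 200.33842642362433 [1008. -476.  659.] [-0.58  0.42 -0.7 ]
{'clock': 0.1, 'qpos': array([-1.38252387e+00,  2.07324566e-01,  1.54279268e+00, -1.31906263e-05,
        1.39350085e+00, -1.50543181e-01]), 'qvel': array([ 0.00071305, -0.00344796, -0.00284575,  0.00111086,  0.0010466 ,
        0.00270117]), 'tau': array([-3.54910680e-04, -3.71864498e+01, -2.82291412e+01,  6.98658801e-02,
        3.11115396e-02, -5.31063245e-05]), 'ee_pos': array([ 190.94511003, -541.6432423 ,  223.42142282]), 'eef_rot': array([-3.13958818e+00, -2.90933141e-04,  3.38817682e-01]), 'contact_force': array([-0.36341432,  0.63843467, -0.33171006]), 'torque': array([-0.01481645,  0.01752523,  0.02405906]), 'finger_gap': 0.9976673531777961}
```

View pics/top1.png

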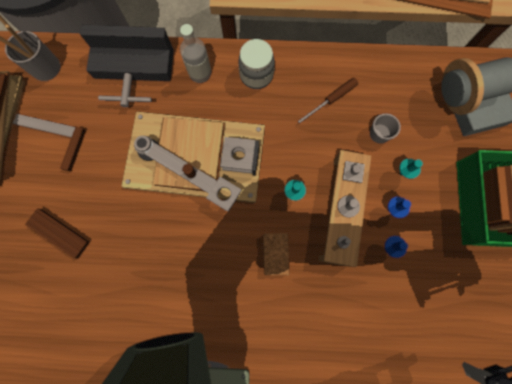

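View pics/scene1.png

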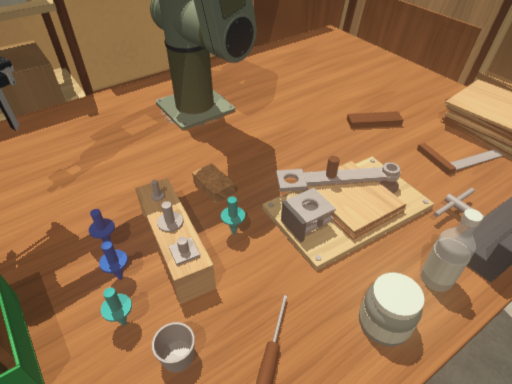

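Right pin is the middle one: top image (347,205), scene (170,215). The square flange is at top (354,170) and the slim pin at (342,242). The yoke hole is near top (239,152), the knob near (190,170), the eye near (226,192) and the hinge near (144,145). I'll enlarge both views for exact pixels.

Run:
```python
import cv2,numpy as np
t=cv2.imread('pics/top1.png');s=cv2.imread('pics/scene1.png')
a=cv2.resize(t[125:275,120:380],None,fx=3,fy=3,interpolation=cv2.INTER_CUBIC)
cv2.imwrite('pics/c1.png',a)
b=cv2.resize(s[145:300,130:420],None,fx=2.7,fy=2.7,interpolation=cv2.INTER_CUBIC)
cv2.imwrite('pics/c2.png',b)
```

```text
(no output)
```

View pics/c1.png

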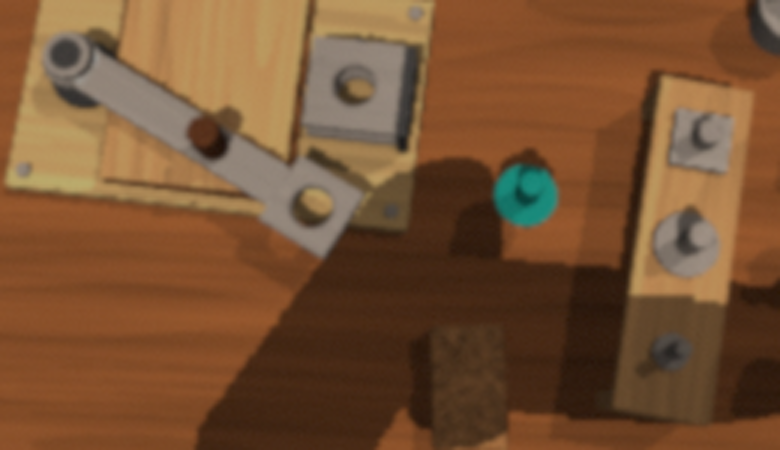

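View pics/c2.png

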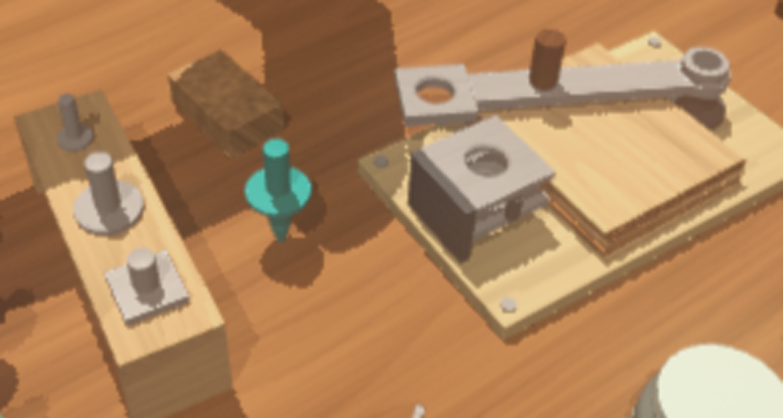

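The top crop shows the ear hole at (355,84), hinge (68,55), eye (314,204), knob top (207,131) and pin collar/stem top (686,245)/(700,235). In the scene crop they are (487,161), (705,62), (435,92), (550,38) and (109,205)/(97,160).

Run:
```python
from h import *
T=load('top1.png');S=load('scene1.png')
P=dict(hole=((355,84),(487,161),78),hinge=((68,55),(705,62),78),eye=((314,204),(435,92),65),knob=((207,131),(550,38),115),collar=((686,245),(109,205),86),stem=((700,235),(97,160),132))
r={}
for k,(a,b,z) in P.items():
    p=ray(T,120+a[0]/3-.33,125+a[1]/3-.33,z);q=ray(S,130+b[0]/2.7-.31,145+b[1]/2.7-.31,z)
    r[k]=(p+q)/2;print(k,p.round(1),q.round(1))
d=lambda a,b:np.linalg.norm((r[a]-r[b])[:2])
print('hh',d('hole','hinge'),'eh',d('eye','hinge'),'kh',d('knob','hinge'))
f=lambda a:np.degrees(np.arctan2(*(r[a]-r['hinge'])[1::-1]))
print({k:f(k) for k in('hole','eye','knob')})
```

```text
hole [604.8 -45.   78. ] [604.4 -45.2  78. ]
hinge [620.3 192.8  78. ] [621.3 192.   78. ]
eye [506.1 -16.2  65. ] [505.6 -16.9  65. ]
knob [550.6  64.5 115. ] [549.9  67.  115. ]
collar [ 481.3 -311.8   86. ] [ 483.1 -312.7   86. ]
stem [ 481.5 -310.8  132. ] [ 480.8 -313.3  132. ]
hh 238.03927785574768 eh 238.45541869215307 kh 144.920961612824
{'hole': np.float64(-93.89994987228458), 'eye': np.float64(-118.82213730051672), 'knob': np.float64(-119.12563904155544)}
```

{"api": "step_arm", "payload": {
  "angular": [
    [0,0,3.5],
    [0,0,3.5],
    [0,0,3.5],
    [0,0,3.5],
    [0,0,3.5],
    [0,0,3.5],
    [0,0,3.5],
    [0,0,3.5],
    [0,0,3.5],
    [0,0,3.5],
    [0,0,3.5],
    [0,0,3.5]
  ],
  "slide": [
    [0.02,0.034,0],
    [0.02,0.034,0],
    [0.02,0.034,0],
    [0.02,0.034,0],
    [0.02,0.034,0],
    [0.02,0.034,0],
    [0.02,0.034,0],
    [0.02,0.034,0],
    [0.02,0.034,0],
    [0.02,0.034,0],
    [0.02,0.034,0],
    [0.02,0.034,0]
  ],
  "gripper": [0.06,0.06,0.06,0.06,0.06,0.06,0.06,0.06,0.06,0.06,0.06,0.06],
  "grip_force": 10
}}

```text
clock: 1.1
ee_pos: [430.0, -118.2, 217.1]
eef_rot: [-3.134, -0.0, 1.09]
contact_force: [1.0, -1.4, -0.9]
finger_gap: 0.637
```

{"api": "step_arm", "payload": {
  "angular": [
    [0,0,0],
    [0,0,0],
    [0,0,0],
    [0,0,0],
    [0,0,0],
    [0,0,0],
    [0,0,0],
    [0,0,0]
  ],
  "slide": [
    [0.02,0.03,0],
    [0.02,0.03,0],
    [0.02,0.03,0],
    [0.02,0.03,0],
    [0.02,0.03,0],
    [0.018,0.03,0],
    [0,0,0],
    [0,0,0]
  ],
  "gripper": [0.06,0.06,0.06,0.06,0.06,0.06,0.06,0.06]
}}

```text
clock: 1.77
ee_pos: [551.5, 81.0, 213.5]
eef_rot: [-3.129, -0.0, 1.104]
contact_force: [-0.2, -1.2, -0.2]
finger_gap: 0.639
```

{"api": "step_arm", "payload": {
  "angular": [
    [0,0,0],
    [0,0,0],
    [0,0,0],
    [0,0,0],
    [0,0,0],
    [0,0,0],
    [0,0,0]
  ],
  "slide": [
    [-0.001,-0.015,0],
    [0,0,0],
    [0,0,-0.03],
    [0,0,-0.03],
    [0,0,-0.03],
    [0,0,-0.022],
    [0,0,0]
  ],
  "gripper": [0.06,0.06,0.06,0.06,0.06,0.06,0.06]
}}

```text
clock: 2.35
ee_pos: [548.6, 61.9, 99.7]
eef_rot: [-3.133, -0.002, 1.097]
contact_force: [-0.6, 0.3, -0.0]
finger_gap: 0.638
```

{"api": "step_arm", "payload": {
  "angular": [
    [0,0,0],
    [0,0,0],
    [0,0,0],
    [0,0,0],
    [0,0,0],
    [0,0,0],
    [0,0,0],
    [0,0,0]
  ],
  "slide": [
    [0.001,0.004,0],
    [0,0,0],
    [0,0,0],
    [0,0,0],
    [0,0,0],
    [0,0,0],
    [0,0,0],
    [0,0,0]
  ],
  "gripper": [0.06,0.02,0.02,0.02,0.02,0.02,0.02,0.02]
}}

```text
clock: 3.02
ee_pos: [552.3, 64.7, 106.0]
eef_rot: [-3.14, -0.006, 1.093]
contact_force: [0.8, -0.5, -4.0]
finger_gap: 0.274
```

{"api": "step_arm", "payload": {
  "angular": [
    [0,0,3.1],
    [0,0,3.1],
    [0,0,3.1],
    [0,0,3.1],
    [0,0,3.1],
    [0,0,3.1],
    [0,0,0]
  ],
  "slide": [
    [0.007,-0.0037,-0.004],
    [0.0072,-0.0033,0],
    [0.0074,-0.0029,0],
    [0.0076,-0.0024,0],
    [0.0077,-0.002,0],
    [0.0078,-0.0015,0],
    [0,0,0]
  ],
  "gripper": [0.02,0.02,0.02,0.02,0.02,0.02,0.02]
}}

```text
clock: 3.6
ee_pos: [599.6, 49.3, 104.3]
eef_rot: [3.141, -0.008, 1.433]
contact_force: [0.2, 0.5, -1.0]
finger_gap: 0.273
```

{"api": "step_arm", "payload": {
  "angular": [
    [0,0,2.5],
    [0,0,2],
    [0,0,0],
    [0,0,0],
    [0,0,0]
  ],
  "slide": [
    [0.006,-0.001,0],
    [0.005,-0.0005,0],
    [0.002,0,0],
    [0.002,0,0],
    [0,0,0]
  ],
  "gripper": [0.02,0.02,0.02,0.02,0.02]
}}

```text
clock: 4.02
ee_pos: [611.7, 47.9, 104.3]
eef_rot: [-3.135, -0.007, 1.508]
contact_force: [1.5, -0.8, -1.9]
finger_gap: 0.276
```

Run:
```python
from h import *
S=shot('scene','s2.png');s=S['color'];cv2.imwrite('pics/c3.png',cv2.resize(cv2.cvtColor(s[145:300,230:430],cv2.COLOR_RGB2BGR),None,fx=3.5,fy=3.5,interpolation=2))
```

```text
(no output)
```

View pics/c3.png

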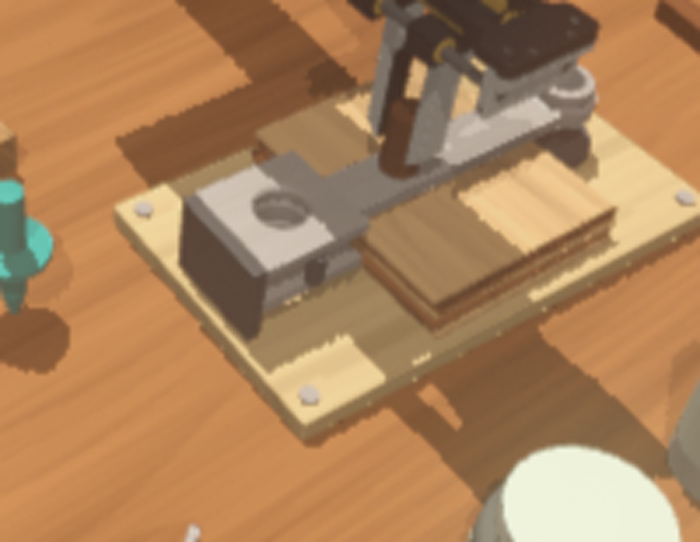

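The picture shows the bar's end inside the yoke, with the ear hole at crop (282,210). There's no stop force yet, so I'll push slightly further.

{"api": "step_arm", "payload": {
  "angular": [
    [0,0,0],
    [0,0,0],
    [0,0,0],
    [0,0,0]
  ],
  "slide": [
    [0.003,0,0],
    [0.003,0,0],
    [0.003,0,0],
    [0,0,0]
  ],
  "gripper": [0.02,0.02,0.02,0.02]
}}

```text
clock: 4.4
ee_pos: [611.7, 47.8, 104.0]
eef_rot: [-3.115, -0.004, 1.506]
contact_force: [1.1, 0.1, -2.6]
finger_gap: 0.277
```

{"api": "step_arm", "payload": {
  "angular": [
    [0,0,0]
  ],
  "slide": [
    [0.006,0,0]
  ],
  "gripper": [0.02]
}}

```text
clock: 4.48
ee_pos: [612.3, 47.8, 103.6]
eef_rot: [-3.102, -0.003, 1.506]
contact_force: [-20.3, -2.0, 11.8]
finger_gap: 0.287
```

Stop contact confirmed (-20 N with no travel). Releasing and rising.

{"api": "step_arm", "payload": {
  "angular": [
    [0,0,0],
    [0,0,0],
    [0,0,0],
    [0,0,0],
    [0,0,0],
    [0,0,0],
    [0,0,0],
    [0,0,0],
    [0,0,0]
  ],
  "slide": [
    [0,0,0],
    [0,0,0],
    [0,0,0],
    [0,0,0],
    [0,0,0.03],
    [0,0,0.03],
    [0,0,0.03],
    [0,0,0.03],
    [0,0,0]
  ],
  "gripper": [0.02,0.06,0.06,0.06,0.06,0.06,0.06,0.06,0.06]
}}

```text
clock: 5.23
ee_pos: [612.2, 49.0, 225.9]
eef_rot: [-3.101, -0.005, 1.503]
contact_force: [1.1, -0.3, 1.0]
finger_gap: 0.637
```

{"api": "step_arm", "payload": {
  "angular": [
    [0,0,-7],
    [0,0,-7],
    [0,0,-7],
    [0,0,-7],
    [0,0,-7],
    [0,0,-7],
    [0,0,-7],
    [0,0,-7],
    [0,0,-7],
    [0,0,-7],
    [0,0,-7],
    [0,0,-7]
  ],
  "slide": [
    [-0.011,-0.03,0],
    [-0.011,-0.03,0],
    [-0.011,-0.03,0],
    [-0.011,-0.03,0],
    [-0.011,-0.03,0],
    [-0.011,-0.03,0],
    [-0.011,-0.03,0],
    [-0.011,-0.03,0],
    [-0.011,-0.03,0],
    [-0.011,-0.03,0],
    [-0.011,-0.03,0],
    [0,0,0]
  ],
  "gripper": [0.06,0.06,0.06,0.06,0.06,0.06,0.06,0.06,0.06,0.06,0.06,0.06]
}}

```text
clock: 6.23
ee_pos: [490.4, -292.6, 226.1]
eef_rot: [-3.122, -0.015, 0.001]
contact_force: [0.5, 0.5, -1.1]
finger_gap: 0.64
```

```bash
cat >> h.py <<'E'
from scipy.spatial.transform import Rotation as Ro
def rot(yaw):
    s=sensors.state();r=Ro.from_euler('xyz',[np.pi,0,yaw])*Ro.from_euler('xyz',s['eef_rot']).inv()
    print(s['ee_pos'].round(1),s['eef_rot'].round(3),s['contact_force'].round(1),round(s['finger_gap']*94,1),'turn',np.degrees(r.as_rotvec()).round(2))
E
python3 -c "
from h import *
rot(0)"
```

```text
[ 490.4 -292.6  226.1] [-3.122e+00 -1.500e-02  1.000e-03] [ 0.5  0.5 -1.1] 60.2 turn [-1.11  0.86 -0.06]
```

{"api": "step_arm", "payload": {
  "angular": [
    [-1,0.8,0],
    [0,0,0],
    [0,0,0]
  ],
  "slide": [
    [-0.007,-0.017,0],
    [0,0,0],
    [0,0,0]
  ],
  "gripper": [0.05,0.05,0.05]
}}

```text
clock: 6.48
ee_pos: [482.2, -312.8, 224.4]
eef_rot: [-3.139, -0.002, -0.009]
contact_force: [0.5, -0.6, 0.7]
finger_gap: 0.538
```

```bash
python3 -c "
from h import *
rot(0)"
```

```text
[ 482.2 -312.8  224.4] [-3.139e+00 -2.000e-03 -9.000e-03] [ 0.5 -0.6  0.7] 50.6 turn [-0.12  0.11  0.54]
```

{"api": "step_arm", "payload": {
  "angular": [
    [0,0,0],
    [0,0,0],
    [0,0,0],
    [0,0,0],
    [0,0,0],
    [0,0,0]
  ],
  "slide": [
    [0,0,-0.03],
    [0,0,-0.03],
    [0,0,-0.03],
    [0,0,-0.016],
    [0,0,0],
    [0,0,0]
  ],
  "gripper": [0.05,0.05,0.05,0.05,0.05,0.05]
}}

```text
clock: 6.98
ee_pos: [486.3, -308.7, 116.3]
eef_rot: [-3.14, -0.011, -0.004]
contact_force: [0.2, 0.5, -0.1]
finger_gap: 0.533
```

```bash
python3 -c "
from h import *
rot(0)"
```

```text
[ 486.3 -308.7  116.3] [-3.14  -0.011 -0.004] [ 0.2  0.5 -0.1] 50.1 turn [-0.07  0.62  0.21]
```

{"api": "step_arm", "payload": {
  "angular": [
    [0,0.6,0],
    [0,0,0],
    [0,0,0]
  ],
  "slide": [
    [-0.004,-0.003,-0.004],
    [0,0,0],
    [0,0,0]
  ],
  "gripper": [0.05,0.05,0.05]
}}

```text
clock: 7.23
ee_pos: [484.1, -311.6, 114.6]
eef_rot: [3.141, -0.003, -0.001]
contact_force: [-0.8, -0.6, 0.5]
finger_gap: 0.534
```

```bash
python3 -c "
from h import *
rot(0)"
```

```text
[ 484.1 -311.6  114.6] [ 3.141e+00 -3.000e-03 -1.000e-03] [-0.8 -0.6  0.5] 50.2 turn [0.06 0.16 0.08]
```

Close on the stem.

{"api": "step_arm", "payload": {
  "angular": [
    [0,0,0],
    [0,0,0],
    [0,0,0],
    [0,0,0],
    [0,0,0],
    [0,0,0]
  ],
  "slide": [
    [-0.002,0,-0.003],
    [0,0,0],
    [0,0,0],
    [0,0,0],
    [0,0,0],
    [0,0,0]
  ],
  "gripper": [0.05,0.01,0.01,0.01,0.01,0.01],
  "grip_force": 35
}}

```text
clock: 7.73
ee_pos: [484.5, -313.9, 116.1]
eef_rot: [3.135, -0.01, -0.002]
contact_force: [0.9, 1.7, 0.2]
finger_gap: 0.213
```

```bash
python3 -c "
from h import *
rot(0)"
```

```text
[ 484.5 -313.9  116.1] [ 3.135e+00 -1.000e-02 -2.000e-03] [0.9 1.7 0.2] 20.0 turn [0.38 0.56 0.09]
```

{"api": "step_arm", "payload": {
  "angular": [
    [0,0,0],
    [0,0,0],
    [0,0,0],
    [0,0,0],
    [0,0,0],
    [0,0,0],
    [0,0,0],
    [0,0,0]
  ],
  "slide": [
    [0,0,0.01],
    [0,0,0.02],
    [0,0,0.02],
    [0,0,0.02],
    [0,0,0.02],
    [0,0,0.02],
    [0,0,0.02],
    [0,0,0]
  ],
  "gripper": [0.01,0.01,0.01,0.01,0.01,0.01,0.01,0.01]
}}

```text
clock: 8.4
ee_pos: [481.1, -311.1, 246.9]
eef_rot: [3.141, -0.003, -0.002]
contact_force: [0.9, -1.4, -2.4]
finger_gap: 0.204
```

{"api": "step_arm", "payload": {
  "angular": [
    [0,0,0],
    [0,0,0],
    [0,0,0],
    [0,0,0],
    [0,0,0],
    [0,0,0],
    [0,0,0],
    [0,0,0],
    [0,0,0],
    [0,0,0],
    [0,0,0],
    [0,0,0]
  ],
  "slide": [
    [0.006,0.013,0],
    [0.011,0.025,0],
    [0.011,0.025,0],
    [0.011,0.025,0],
    [0.011,0.025,0],
    [0.011,0.025,0],
    [0.011,0.025,0],
    [0.011,0.025,0],
    [0.011,0.025,0],
    [0.011,0.025,0],
    [0.006,0.013,0],
    [0,0,0]
  ],
  "gripper": [0.01,0.01,0.01,0.01,0.01,0.01,0.01,0.01,0.01,0.01,0.01,0.01]
}}

```text
clock: 9.4
ee_pos: [584.2, -34.1, 224.7]
eef_rot: [-3.124, 0.029, -0.005]
contact_force: [-0.0, -0.6, -3.3]
finger_gap: 0.205
```

```bash
python3 -c "
from h import *
rot(0)"
```

```text
[584.2 -34.1 224.7] [-3.124  0.029 -0.005] [-0.  -0.6 -3.3] 19.3 turn [-1.04 -1.66  0.29]
```

{"api": "step_arm", "payload": {
  "angular": [
    [-1,-1.6,0],
    [0,0,0],
    [0,0,0],
    [0,0,0]
  ],
  "slide": [
    [0.01,-0.006,0],
    [0.01,-0.005,0],
    [0,0,0],
    [0,0,0]
  ],
  "gripper": [0.01,0.01,0.01,0.01]
}}

```text
clock: 9.73
ee_pos: [600.6, -41.8, 217.5]
eef_rot: [-3.138, 0.014, -0.001]
contact_force: [-1.1, 0.3, -4.0]
finger_gap: 0.207
```

Run:
```python
from h import *
rot(0)
T=shot('top','t4.png');S=shot('scene','s4.png')
f=lambda c:cv2.resize(cv2.cvtColor(c,cv2.COLOR_RGB2BGR),(390,480),interpolation=2)
cv2.imwrite('pics/c4.png',np.hstack([f(S['color'][90:250,260:390]),f(T['color'][90:250,170:300])]))
```

```text
[600.6 -41.8 217.5] [-3.138e+00  1.400e-02 -1.000e-03] [-1.1  0.3 -4. ] 19.5 turn [-0.2  -0.82  0.05]
```

View pics/c4.png

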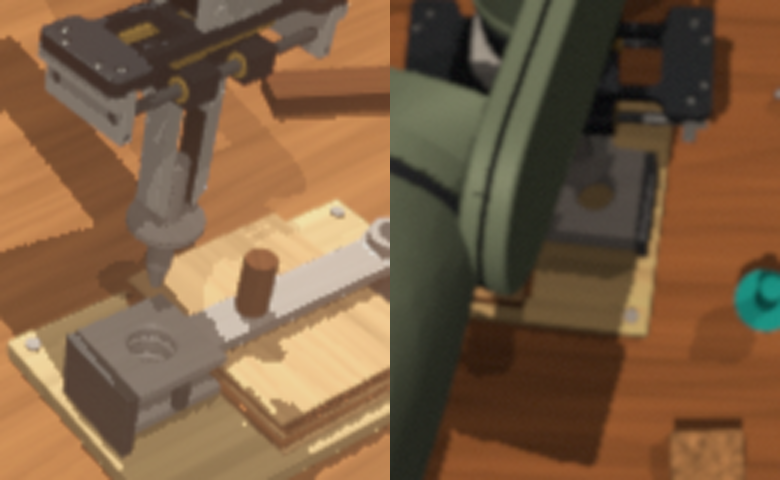

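The pin hangs upright in the jaws, with its tip at left crop (156,282) and collar at (165,225). The hole is at (152,346), with the eye concentric beneath it.

Run:
```python
from h import *
S=load('s4.png');k=lambda x,y,z:ray(S,260+x/3-.33,90+y/3-.33,z).round(1)
print(k(156,284,127),k(165,225,184),k(152,346,78)); rot(0)
```

```text
[596.2 -40.5 127. ] [600.6 -44.5 184. ] [606.3 -46.1  78. ]
[600.6 -42.2 217.9] [-3.139e+00  1.400e-02 -1.000e-03] [ 0.1  0.5 -3.7] 19.6 turn [-0.17 -0.77  0.08]
```

{"api": "step_arm", "payload": {
  "angular": [
    [0,-0.8,0],
    [0,0,0],
    [0,0,0],
    [0,0,0]
  ],
  "slide": [
    [0.0045,-0.0035,-0.015],
    [0,0,-0.012],
    [0,0,0],
    [0,0,0]
  ],
  "gripper": [0.01,0.01,0.01,0.01]
}}

```text
clock: 10.17
ee_pos: [604.5, -47.5, 190.6]
eef_rot: [-3.138, -0.0, -0.005]
contact_force: [0.6, 0.5, -4.1]
finger_gap: 0.207
```

```bash
python3 -c "
from h import *
rot(0)"
```

```text
[604.5 -47.5 190.6] [-3.138 -0.    -0.005] [ 0.6  0.5 -4.1] 19.5 turn [-0.19  0.01  0.27]
```

{"api": "step_arm", "payload": {
  "angular": [
    [0,0,0],
    [0,0,0],
    [0,0,0],
    [0,0,0],
    [0,0,0]
  ],
  "slide": [
    [0.0005,0.002,0],
    [0,0,-0.014],
    [0,0,-0.014],
    [0,0,-0.014],
    [0,0,0]
  ],
  "gripper": [0.01,0.01,0.01,0.01,0.01]
}}

```text
clock: 10.58
ee_pos: [606.7, -45.3, 151.5]
eef_rot: [-3.139, -0.005, -0.006]
contact_force: [-1.3, 0.0, -4.6]
finger_gap: 0.208
```

```bash
python3 -c "
from h import *
rot(0)"
```

```text
[606.7 -45.3 151.5] [-3.139 -0.005 -0.006] [-1.3  0.  -4.6] 19.5 turn [-0.17  0.31  0.32]
```

{"api": "step_arm", "payload": {
  "angular": [
    [0,0.3,0],
    [0,0,0],
    [0,0,0],
    [0,0,0]
  ],
  "slide": [
    [-0.0015,0,-0.012],
    [0,0,-0.01],
    [0,0,-0.007],
    [0,0,0]
  ],
  "gripper": [0.01,0.01,0.01,0.01]
}}

```text
clock: 10.92
ee_pos: [606.7, -45.2, 123.1]
eef_rot: [-3.139, -0.004, -0.005]
contact_force: [-1.7, -0.1, -3.4]
finger_gap: 0.208
```

```bash
python3 -c "
from h import *
rot(0)"
```

```text
[606.7 -45.2 123.1] [-3.139 -0.004 -0.005] [-1.7 -0.1 -3.4] 19.5 turn [-0.13  0.22  0.31]
```

{"api": "step_arm", "payload": {
  "angular": [
    [0,0,0],
    [0,0,0],
    [0,0,0]
  ],
  "slide": [
    [-0.002,0,-0.004],
    [0,0,-0.003],
    [0,0,-0.002]
  ],
  "gripper": [0.01,0.01,0.01]
}}

```text
clock: 11.17
ee_pos: [605.4, -45.3, 114.3]
eef_rot: [-3.14, -0.006, -0.005]
contact_force: [0.1, -0.3, -3.4]
finger_gap: 0.208
```

```bash
python3 -c "
from h import *
rot(0)"
```

```text
[605.4 -45.3 114.3] [-3.14  -0.006 -0.005] [ 0.1 -0.3 -3.4] 19.5 turn [-0.11  0.32  0.3 ]
```

Still carrying the weight, so lower until contact.

{"api": "step_arm", "payload": {
  "angular": [
    [0,0,0],
    [0,0,0]
  ],
  "slide": [
    [0,0,-0.002],
    [0,0,-0.002]
  ],
  "gripper": [0.01,0.01]
}}

```text
clock: 11.33
ee_pos: [605.5, -45.2, 114.1]
eef_rot: [-3.14, -0.005, -0.005]
contact_force: [-6.1, 0.8, 6.4]
finger_gap: 0.209
```

The collar is on the ear (+6 N up, no more descent). Release and rise.

{"api": "step_arm", "payload": {
  "angular": [
    [0,0,0],
    [0,0,0],
    [0,0,0],
    [0,0,0],
    [0,0,0],
    [0,0,0],
    [0,0,0],
    [0,0,0],
    [0,0,0],
    [0,0,0],
    [0,0,0]
  ],
  "slide": [
    [0,0,0],
    [0,0,0],
    [0,0,0],
    [0,0,0],
    [0,0,0.015],
    [0,0,0.025],
    [0,0,0.03],
    [0,0,0.03],
    [0,0,0.03],
    [-0.02,0,0.02],
    [0,0,0]
  ],
  "gripper": [0.045,0.045,0.045,0.045,0.045,0.045,0.045,0.045,0.045,0.045,0.045]
}}

```text
clock: 12.25
ee_pos: [587.5, -46.0, 273.1]
eef_rot: [-3.141, -0.013, -0.005]
contact_force: [0.5, -1.1, 0.8]
finger_gap: 0.476
```

Run:
```python
from h import *
rot(0)
S=shot('scene','s5.png')
cv2.imwrite('pics/c5.png',cv2.resize(cv2.cvtColor(S['color'][130:270,250:430],cv2.COLOR_RGB2BGR),None,fx=4,fy=4,interpolation=2))
for z in(78,84,130):print(z,((proj(S,[604.6,-45.3,z])-[250,130])*4).round())
```

```text
[587.5 -46.  273.1] [-3.141 -0.013 -0.005] [ 0.5 -1.1  0.8] 44.7 turn [-0.01  0.73  0.31]
78 [240. 298.]
84 [242. 290.]
130 [251. 226.]
```

View pics/c5.png

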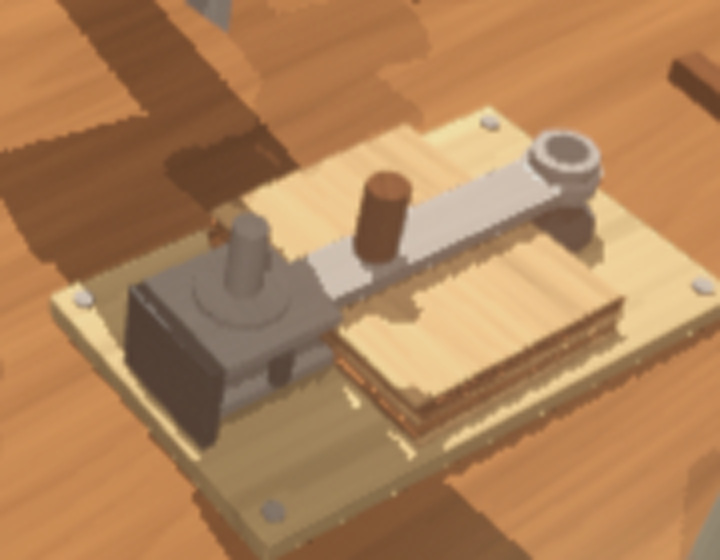

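The collar lies flat on the ear at (242,290) and the stem top is at (250,222), both within a few crop pixels of the positions predicted for a seated pin. The gripper is well clear.

```bash
python3 -c "
from h import *
print(arm.hand_in())"
```

```text
the job is handed in; nothing more can be done
None
```

The press is locked and the job is handed in at about 12.3 s of the 48 s limit; no verdict is reported.

- **Bar:** I took the knob from above and swung the bar to its stop. A last push met 20 N with almost no travel.
- **Pin:** I took the round-collar pin from the middle of the rack and lowered it through the yoke hole. The TCP was at (605, -45), against the hole measured at about (604.6, -45.1). At contact the weight came off and the force turned to +6 N upward, then I released it and rose clear.
- **Last checks:** The final scene picture shows the collar flat on the upper ear. Collar and stem top are within a few crop pixels (about 1–2 mm) of where a seated, upright pin should appear. The gripper was at z = 273 mm with no contact force.
- **Disagreements:** No check failed. The measured arm pose drifted by a few millimetres between rows, and by about 20 mm in height while carrying the pin. I corrected this before inserting it.

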